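Sort tagged instrument boxes into the pass-through hatch and the return tray

TASK

Each of the three steel instrument boxes carries a black tag on its lid: a round tag means passed, a straight bar means rejected. Set the two passed boxes into the two nests inside the open steel pass-through hatch and the rejected box into the nest of the white return tray, each flat in its nest with the tag side up; do not tip the boxes over or drop them. Finish with the hatch's sliding door fully shut over the passed boxes, and leave the other things on the counter where they are.

Things in the scene. Friction and masses are not known exactly. Their poses are not given: they have to be found in the camera images.
- box_round_a: Steel instrument box with a ROUND black tag (disc 32 mm across, 3 mm thick) on the lid at x = +42 mm: passed. 120 x 56 x 30 mm (x, y, z), 0.3 kg; origin at the centre of the underside. On the lid stands a steel arch handle: bar 50 mm along x, 12 mm wide, z 44 to 56 mm, on legs 8 mm long at its ends.
- box_round_b: A second, identical steel box with a ROUND black tag: passed. 120 x 56 x 30 mm (x, y, z), 0.3 kg; origin at the centre of the underside. On the lid stands a steel arch handle: bar 50 mm along x, 12 mm wide, z 44 to 56 mm, on legs 8 mm long at its ends.
- box_bar: Steel box, the same but for its tag: a straight black BAR 52 mm along y, 12 mm wide, 3 mm thick, on the lid at x = +42 mm: rejected. 120 x 56 x 30 mm (x, y, z), 0.3 kg; origin at the centre of the underside. On the lid stands a steel arch handle: bar 50 mm along x, 12 mm wide, z 44 to 56 mm, on legs 8 mm long at its ends.
- hatch: Fixed low steel pass-through hatch. Origin on the counter under the middle of its loading bay, x away from the robot. Bay open on top: inside x +-85, y +-115 mm, floor z 4 mm, walls 5 mm thick, 64 mm high, two black-lipped nests. Beyond x 90 mm a passage roofed at z 64 mm ends at x 286 mm in an upright plate 300 mm wide, 130 mm high.
- pass_nest_left (a point): Centre of the floor of the left nest in the hatch (hatch frame 0, +52, 4 mm). The pocket is 130 mm along hatch x and 66 mm along y, with lips 8 mm high: 5 mm play round a box.
- pass_nest_right (a point): Centre of the floor of the right nest in the hatch (hatch frame 0, -52, 4 mm), like the left one.
- hatch_door (a joint): Sliding door of the hatch, a flat 180 x 240 mm steel plate lying level over the bay at z 66 to 71 mm. 0 m = fully shut over the bay, 0.185 m = fully open, slid away from the robot along hatch x over the passage roof. About 2 N moves it; it stays where it is left.
- door_handle (a point): Top centre of the door's dark bar handle, 101 mm above the counter; moves with the door, at hatch x = -60 mm + joint value. The bar is 90 mm along hatch y, 12 mm thick in x and spans z 89 to 101 mm, on two legs at its ends.
- return_tray: Fixed white plastic return tray, 180 x 90 mm, floor 10 mm above the counter, for rejects. Origin at the centre of its underside, x along its length.
- reject_nest (a point): Centre of the floor of the return tray's nest (10 mm above the tray's origin). Pocket 130 mm along the tray's x, 66 mm along y, lips 8 mm high.
- speculum: Bystander: chrome nasal speculum, 140 x 50 x 16 mm, lying. Origin at the middle, on the counter.
- clamp: Bystander: polished steel clamp with two finger rings, 125 x 55 x 9 mm, lying. Origin at the middle, on the counter.
- pin_tray: Bystander: shallow steel pin tray, 100 x 150 x 18 mm. Origin at the centre of the underside.
- vent_lid: Bystander: steel lid with a hinged flap vent, 100 x 150 mm, 24 mm high over the flap. Origin at the centre of the underside.
- tray_foot: Bystander: white plastic tray foot, round, 52 mm across and 55 mm high. Origin at the centre of the underside.
- dish: Bystander: small round steel dish, 90 mm across and 35 mm high. Origin at the centre of the underside.
Mind the look-alikes: they are no part of the job. What is shaped like the box_bar but green or orange is not meant.

How it is judged:
At the end, for the whole second after the job is handed in: One round-tag box at rest in each hatch nest and the bar-tag box in the return tray nest: within 10 mm of the nest centre, within 4 mm of its floor, tag up and level within 0.06 rad, lengthwise within 0.2 rad (either way round); hatch door within 10 mm of shut (((horizontal distance between box_round_a and pass_nest_left below 0.01 m and z of box_round_a in the frame of hatch between 0 and 0.008 m and angle between each of box_round_a, box_round_b's own z axis and vertical below 0.06 rad and angle between the x axis of each of box_round_a, box_round_b and the x axis of hatch, either way round below 0.2 rad and horizontal distance between box_round_b and pass_nest_right below 0.01 m and z of box_round_b in the frame of hatch between 0 and 0.008 m) or (horizontal distance between box_round_a and pass_nest_right below 0.01 m and z of box_round_a in the frame of hatch between 0 and 0.008 m and angle between each of box_round_a, box_round_b's own z axis and vertical below 0.06 rad and angle between the x axis of each of box_round_a, box_round_b and the x axis of hatch, either way round below 0.2 rad and horizontal distance between box_round_b and pass_nest_left below 0.01 m and z of box_round_b in the frame of hatch between 0 and 0.008 m)) and horizontal distance between box_bar and reject_nest below 0.01 m and z of box_bar in the frame of return_tray between 0.006 and 0.014 m and angle between box_bar's own z axis and vertical below 0.06 rad and angle between the x axis of box_bar and the x axis of return_tray, either way round below 0.2 rad and value of joint hatch_door below 0.01 m and linear speed of each of box_round_a, box_round_b, box_bar below 0.02 m/s); the robot touches nothing.
It fails at once if a box is dropped or thrown (faster than 0.5 m/s with no finger on it) ((contact force between box_round_a and the fingers below 0.05 N and linear speed of box_round_a above 0.5 m/s) or (contact force between box_round_b and the fingers below 0.05 N and linear speed of box_round_b above 0.5 m/s) or (contact force between box_bar and the fingers below 0.05 N and linear speed of box_bar above 0.5 m/s)).
It fails at once if a box is tipped past about 45 degrees (angle between any of box_round_a, box_round_b, box_bar's own z axis and vertical above 0.8 rad).
It fails at once if a bystander is moved more than 30 mm (distance of any of speculum, clamp, pin_tray, vent_lid, tray_foot, dish from where it was at the start of the episode above 0.03 m).
It also fails if it takes over 72 s, if anything falls off the work surface, if the arm or the gripper's body presses on something with over 40 N, if the wrist force passes 120 N, or if a joint passes its speed limit or range.

ROBOT

A 6-joint arm with a two-finger parallel gripper is mounted at the origin on the work surface. World frame = base frame: x ahead of the robot, y to its left, z up, the work surface at z = 0. Lengths are in m, angles in rad, forces in N, time in s.
With the tool pointing down it reaches from about 0.375 to 0.9 m from the base axis. Payload 3.1 kg.
Tool frame: the origin (TCP) lies midway between the tips of the shut fingers; the grasp point (between the pads) lies 19 mm behind it; z points along the fingers, y is the line along which they close (so a half turn about z gives the same grasp; the last joint's range is limited). The gripper opens to 87 mm and grips with 3 to 60 N. Pads are 19 mm wide; open, the fingers measure 117 mm over their backs; the gripper's body (75 mm by 190 mm) begins 51 mm behind the grasp point.
Start: joints at [0.988, 0.527, 1.433, -0, 1.181, -0.178], TCP at [0.246, 0.574, 0.223] pointing down, gripper open.
Joint ranges: [-3.08, 3.08], [-0.75, 2.2], [0.22, 2.44], [-1.43, 4.57], [0, 2.65], [-2.85, 2.85]. Speed limits (rad/s): [2.79, 2.79, 3.14, 3.14, 3.14, 3.14].

INTERFACE

Orientations are given as a unit quaternion [x, y, z, w].
In Python, from rig import robot gives the robot as it stands.
- The arm moves only by the shell command python3 -m jog 'ROWS' [FORCE]. ROWS is a JSON object of lists of equal length, an entry for each row: "dp": the shift along the tool's x, y, z in mm, a list of three; "delta_rot": the turn, a rotation vector about the tool's x, y, z in rad, a list of three; "gripper": the opening, from -1 (shut) to 1 (fully open). A call has 1 to 12 rows; each row is the pose to reach, as a shift and turn from the pose commanded when the call began, along the tool's axes at that moment; what a row does not reach only later rows make up. A row lasts 1/10 s, in which the tool goes at most 50 mm and 8.59 degrees, less where a joint would pass 70% of its speed; a pose out of reach is approached as far as the arm can. A call with a gripper value outside its range is refused whole. The fingers move at their own pace and stop on an object; FORCE is the grip in N (left out, the last holds). Time passes only in rows, so rows that repeat a pose let the fingers close. It gives the time, the measured TCP pose, the force, the opening and the grip force at its end, in the units of the state.
- robot.get_obs(): the state, without advancing time (a new reading comes with each control period).
- robot.camera(name): name is "side" or "top" or "wrist"; returns the picture (420x560x3 uint8, red, green, blue); there is no depth.
- robot.camera_model(name): a dict with "fx", "fy", "cx", "cy" (pixels), "xyz" and "orientation" of the camera in the world; the wrist camera has in their place "T_tool_cam" (4x4, takes a point from camera to tool coordinates, whose origin is the TCP and whose axes are the flange's). Camera axes: x right, y down, z forward; pixel columns grow to the right and rows downward; lengths in m; the calibration is good to about 2 mm. A picture is of the moment at which its call begins: read the wrist's pose just before it. camera_model takes no time and is no camera call.
- robot.hand_in(): hands the job in; it is judged then, once.
Trained networks look in the newest picture that a camera, given by its name, has taken for a name from the list of things; names that differ only in an ending like _2 or _b are one class to them, and where a whole thing is asked for, a point or a joint stands for the part that bears it (a point fixed in the world has none). Each returns a list of dicts, best first, with "score" (0 to 1); they miss things now and then, are a little off and sometimes report something else, mostly with a low value. They report only what shows in the picture. A call takes as long as a camera call. They do not tell look-alikes from the thing itself.
- robot.search_frame(name, camera): "rect" ([left, top, right, bottom] in pixels, round what is visible of it).
The state is a dict: "time": time; "q": joint angles; "joint_velocities": joint speeds; "joint_torque": joint torques, N m; "position": TCP position; "tool_rot": TCP orientation; "ft_force": force on the tool from outside, world axes, zero at the start; "moment": the same for the moment, N m; "grip_width": finger opening in m; "grip_force": force on a finger pad.
Only numpy, scipy, OpenCV 4.12 (cv2) and the standard library are available. Lean on these libraries where they do the work, as an engineer would, in place of code of your own. Each camera call takes 0.05 s, during which the arm holds its last target. There are 200 camera calls.

## Working session

There is one attempt and no reset: what is moved stays moved. The work goes in short steps, Python scripts to look and compute and a shell command to move; the robot and the scene stay as the last step left them, time stands still between calls to the robot, and variables do not carry over. Pictures are saved under pics/ and viewed, at most 10 in all, crops included, and the job is handed in when it is done.

```bash
mkdir -p pics; ls
python3 - <<'E'
from rig import robot
import cv2,json
for c in ("top","side"):
    im=robot.camera(c); cv2.imwrite(f"pics/{c}0.png",im[:,:,::-1]); print(c,robot.camera_model(c))
    for n in ["box_round_a","box_bar","hatch","hatch_door","door_handle","return_tray"]:
        print(n,[(round(d["score"],2),[round(v) for v in d["rect"]]) for d in robot.search_frame(n,c)])
print(robot.camera_model("wrist"))
print(robot.get_obs())
E
```

```text
pics
top {'fx': 382.86166417363194, 'fy': 382.86166417363194, 'cx': 280.03959177867887, 'cy': 213.45936216662096, 'xyz': array([0.34128015, 0.02702835, 1.27208481]), 'orientation': array([-0.70179172,  0.71089957, -0.03559165,  0.02904165])}
box_round_a [(0.88, [352, 184, 378, 222]), (0.87, [275, 183, 293, 221]), (0.61, [334, 230, 347, 247]), (0.48, [158, 100, 262, 232])]
box_bar [(0.88, [214, 253, 254, 270]), (0.87, [309, 190, 330, 226]), (0.82, [169, 257, 202, 296]), (0.8, [400, 246, 448, 264]), (0.55, [372, 276, 396, 318])]
hatch [(0.84, [157, 96, 261, 232])]
hatch_door [(0.77, [169, 112, 250, 176])]
door_handle [(0.76, [173, 115, 249, 179]), (0.6, [153, 98, 259, 230])]
return_tray [(0.96, [395, 168, 423, 226])]
side {'fx': 426.9938707040023, 'fy': 426.9938707040023, 'cx': 278.1429277508537, 'cy': 207.10732023247104, 'xyz': array([ 0.34863199, -1.02551557,  0.85593451]), 'orientation': array([ 0.89235696, -0.04105465,  0.02597562, -0.44870797])}
box_round_a [(0.91, [276, 275, 327, 305]), (0.67, [275, 218, 315, 234])]
box_bar [(0.89, [201, 160, 234, 185]), (0.76, [222, 181, 237, 21
[... 740 characters left out ...]
ay([ 9.87500770e-01,  5.27457129e-01,  1.43269802e+00, -9.77241150e-06,
        1.18141993e+00, -1.78540992e-01]), 'joint_velocities': array([-5.99319046e-05, -5.45697102e-04, -2.22784164e-04,  7.93193478e-04,
       -1.02620701e-03,  4.57327744e-04]), 'joint_torque': array([-1.14995106e-03, -4.39864898e+01, -1.76948512e+01,  6.34010509e-02,
        5.04685391e-02, -3.57355566e-05]), 'position': array([0.24610528, 0.57447786, 0.2225754 ]), 'tool_rot': array([2.00996845e-01, 9.79591889e-01, 6.47647733e-06, 7.46318364e-06]), 'ft_force': array([-0.15465386,  0.59131198,  0.54067821]), 'moment': array([-0.00352939, -0.03832783, -0.037276  ]), 'grip_force': 0.0, 'grip_width': 0.08732156555215131}
```

Run:
```python
import cv2
im=cv2.imread("pics/top0.png"); cv2.imwrite("pics/top_crop.png",cv2.resize(im[90:330,140:460],(800,600),interpolation=cv2.INTER_CUBIC))
```

```text
(no output)
```

View pics/top_crop.png

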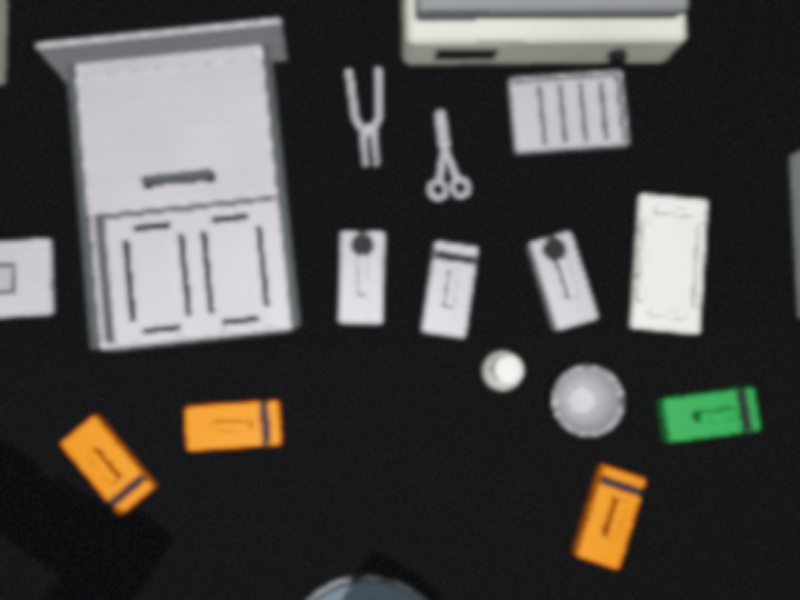

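The picture shows the open hatch at left (bay below, door slid up, its handle at crop (178,180)). The candidates in top-image pixels are:
- Grey round-tag boxes at (285,201) and (365,202).
- Grey bar-tag box at (320,206).
- Orange bar look-alikes at (234,261), (185,276) and (384,297), plus a green one at (424,256).

The steel bar box at (320,206) fits the description, because the others are coloured. The white tray is at (408,196).

```bash
cat > h.py <<'E'
from rig import robot
import numpy as np, cv2
from scipy.spatial.transform import Rotation as R
def cam(name):
    m=robot.camera_model(name)
    if name=="wrist":
        o=robot.get_obs(); T=np.eye(4); T[:3,:3]=R.from_quat(o["tool_rot"]).as_matrix(); T[:3,3]=o["position"]
        T=T@m["T_tool_cam"]; return m,T[:3,:3],T[:3,3]
    return m,R.from_quat(m["orientation"]).as_matrix(),np.array(m["xyz"])
def px2w(c,uv,z):
    m,Rm,t=c; uv=np.atleast_2d(uv).astype(float)
    d=np.c_[(uv[:,0]-m["cx"])/m["fx"],(uv[:,1]-m["cy"])/m["fy"],np.ones(len(uv))]@Rm.T
    return (t+d*((z-t[2])/d[:,2])[:,None])[:,:2]
def w2px(c,p):
    m,Rm,t=c; q=(np.atleast_2d(p)-t)@Rm
    return np.c_[q[:,0]/q[:,2]*m["fx"]+m["cx"],q[:,1]/q[:,2]*m["fy"]+m["cy"]]
def rects(c,im,z,thr=90,amin=100):
    "world min-area rects of bright unsaturated blobs, read at height z"
    g=im.max(2); s=im.max(2).astype(int)-im.min(2)
    mask=((g>thr)&(s<50)).astype(np.uint8)
    out=[]
    for k in cv2.findContours(mask,cv2.RETR_EXTERNAL,cv2.CHAIN_APPROX_NONE)[0]:
        if cv2.contourArea(k)<amin: continue
        w=px2w(c,k[:,0]+0.0,z)
        (x,y),(a,b),th=cv2.minAreaRect((w*1000).astype(np.float32))
        if a<b: a,b,th=b,a,th-90
        out.append((round(x),round(y),round(a),round(b),round((th+90)%180-90,1),tuple(int(v) for v in k[:,0].mean(0))))
    return out
def to_tool(p,yaw=None):
    "world point (m)-> shift in tool axes, mm"
    o=robot.get_obs(); Rm=R.from_quat(o["tool_rot"]).as_matrix()
    return np.round(Rm.T@(np.array(p)-o["position"])*1000,1)
E
python3 - <<'E'
from h import *
im=cv2.imread("pics/top0.png")[:,:,::-1]; c=cam("top")
for z in (0.03,):
    for r in rects(c,im,z): print(r)
print("hatch near corners z64",px2w(c,[(140+95/2.5,90+348/2.5),(140+298/2.5,90+329/2.5)],.064))
print("handle",px2w(c,[(140+178/2.5,90+179/2.5)],.101))
print("plate top front?",px2w(c,[(140+38/2.5,90+42/2.5),(140+283/2.5,90+19/2.5)],.13))
m,Rm,t=cam("wrist"); print(R.from_quat(robot.get_obs()["tool_rot"]).as_matrix().round(2))
E
```

```text
(-61, 842, 223, 102, 3.0, (15, 385))
(-104, -13, 277, 156, -30.7, (289, 386))
(56, -82, 71, 29, 44.8, (311, 338))
(54, 74, 154, 44, -33.5, (263, 340))
(124, 823, 198, 159, 3.0, (16, 324))
(333, -290, 95, 90, 89.2, (374, 249))
(373, -182, 52, 52, 88.5, (340, 237))
(480, -114, 126, 63, -9.5, (319, 205))
(500, 478, 155, 104, -87.3, (137, 201))
(490, -263, 125, 65, 15.7, (364, 200))
(498, 1, 123, 63, -2.5, (284, 200))
(511, -403, 184, 97, -6.1, (407, 195))
(655, -103, 124, 60, 18.0, (317, 153))
(717, -278, 157, 107, -86.4, (367, 134))
(712, -10, 135, 53, 3.9, (286, 133))
(625, 247, 424, 329, 5.5, (211, 160))
(843, 614, 289, 159, 89.5, (98, 100))
(498, 5, 1920, 1385, 89.6, (312, 138))
hatch near corners z64 [[0.40621726 0.3371205 ]
 [0.42696564 0.08130542]]
handle [[0.6129725  0.22707511]]
plate top front? [[0.77900537 0.39403511]
 [0.80519777 0.09362253]]
[[-0.92  0.39  0.  ]
 [ 0.39  0.92  0.  ]
 [-0.    0.   -1.  ]]
```

Run:
```python
from h import *
print(to_tool([.46,.21,.30]), to_tool([.45,-.2,.30]))
o=robot.get_obs(); print(np.degrees(np.arctan2(*R.from_quat(o["tool_rot"]).as_matrix()[1::-1,0])))
```

```text
[-340.1 -250.8  -77.4] [-492.4 -631.6  -77.4]
156.80948427287626
```

```bash
python3 -m jog '{"dp":[[-340,-251,-77],[-340,-251,-77],[-340,-251,-77],[-340,-251,-77],[-340,-251,-77],[-340,-251,-77],[-340,-251,-77],[-340,-251,-77],[-340,-251,-77],[-340,-251,-77],[-340,-251,-77]],"delta_rot":[[0,0,-0.489],[0,0,-0.489],[0,0,-0.489],[0,0,-0.489],[0,0,-0.489],[0,0,-0.489],[0,0,-0.489],[0,0,-0.489],[0,0,-0.489],[0,0,-0.489],[0,0,-0.489]],"gripper":[0,0,0,0,0,0,0,0,0,0,0]}' 30
python3 - <<'E'
from h import *
c=cam("wrist"); im=robot.camera("wrist"); cv2.imwrite("pics/w1.png",im[:,:,::-1]); np.savez("w1.npz",R=c[1],t=c[2])
print(to_tool([.45,-.2,.30]), robot.get_obs()["time"])
E
```

```text
time: 1.8
position: [0.46, 0.2093, 0.2997]
tool_rot: [-0.041, 0.999, 0.0, -0.0]
ft_force: [0.0, 0.5, 0.1]
grip_width: 0.0439
grip_force: 0.0
[  43.5 -407.8   -0.8] 1.85
```

View pics/w1.png

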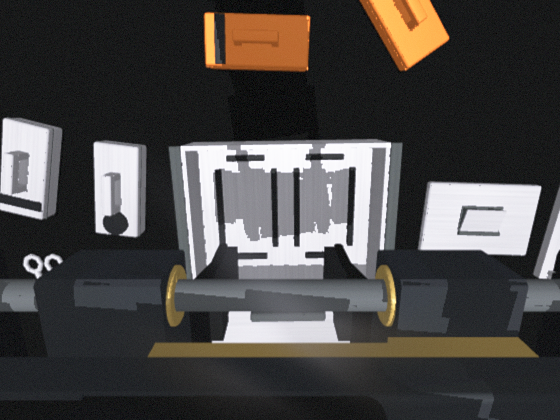

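The hatch bay shows at rows 140–260. Its black nest lips are vertical at columns 219, 275, 297 and 352 and horizontal near rows 157 and 255.

```bash
python3 -m jog '{"dp":[[43,-408,0],[43,-408,0],[43,-408,0],[43,-408,0],[43,-408,0],[43,-408,0],[43,-408,0],[43,-408,0],[43,-408,0],[43,-408,0]],"delta_rot":[[0,0,0.083],[0,0,0.083],[0,0,0.083],[0,0,0.083],[0,0,0.083],[0,0,0.083],[0,0,0.083],[0,0,0.083],[0,0,0.083],[0,0,0.083]],"gripper":[0,0,0,0,0,0,0,0,0,0]}'
python3 - <<'E'
from h import *
d=np.load("w1.npz"); c=(robot.camera_model("wrist"),d["R"],d["t"]); im=cv2.imread("pics/w1.png")
roi=im[148:268,200:370].max(2)
n,l,s,ce=cv2.connectedComponentsWithStats((roi<55).astype(np.uint8))
for i in range(1,n):
    if s[i,4]>60:
        p=ce[i]+[200,148]; print(s[i][:4]+[200,148,0,0],p.round(1),px2w(c,p,.012).round(4))
c=cam("wrist"); im=robot.camera("wrist"); cv2.imwrite("pics/w2.png",im[:,:,::-1]); np.savez("w2.npz",R=c[1],t=c[2])
for r in rects(c,im,.03,thr=70): print(r)
E
```

```text
time: 2.85
position: [0.4514, -0.2004, 0.299]
tool_rot: [0.0, 1.0, 0.001, -0.0]
ft_force: [-0.2, 0.2, 0.6]
grip_width: 0.0436
grip_force: 0.0
[347 168   8  77] [350.3 204.4] [[0.4949 0.3076]]
[215 170   9  55] [219.1 196.3] [[0.4982 0.1308]]
[271 171   7  75] [274.1 206.3] [[0.506  0.2052]]
[294 172   5  73] [296.  206.2] [[0.5035 0.2348]]
[206 244  22  24] [218.1 259.1] [[0.5892 0.1326]]
[306 244  49  24] [333.9 257.4] [[0.5733 0.2951]]
(813, 127, 217, 44, 89.9, (491, 407))
(685, -121, 355, 57, 84.6, (328, 337))
(618, -199, 300, 59, 90.0, (278, 294))
(603, -525, 208, 150, 51.5, (46, 282))
(494, -4, 119, 66, -2.2, (431, 208))
(489, -263, 122, 60, 15.7, (232, 205))
(556, 100, 287, 231, -13.3, (504, 262))
(489, -399, 137, 90, -6.1, (125, 200))
(479, -116, 122, 60, -9.3, (343, 202))
(374, -185, 47, 47, 0.0, (292, 111))
(333, -290, 92, 91, 46.5, (202, 73))
```

View pics/w2.png

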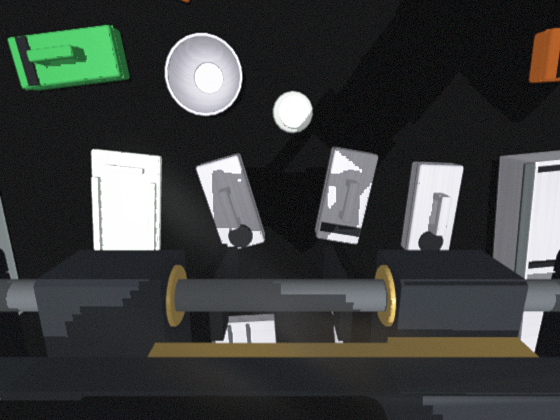

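Three grey boxes show: round at (232,205), bar at (343,202) and round at (431,208). The tray is at (125,200). Next I'll check the pose estimates by overlaying model outlines on both wrist views.

```bash
cat > ov.py <<'E'
from h import *
def rectw(x,y,yaw,L,W,z,ox=0,oy=0):
    a=np.radians(yaw); Rm=np.array([[np.cos(a),-np.sin(a)],[np.sin(a),np.cos(a)]])
    p=np.array([[-L,-W],[L,-W],[L,W],[-L,W]])/2+[ox,oy]
    return np.c_[p@Rm.T+[x,y],np.full(4,z)]
def draw(c,im,k,P,col):
    cv2.polylines(im,[np.round((w2px(c,P)+.5)*k*16).astype(int)],True,col,1,cv2.LINE_AA,4)
def box(c,im,k,x,y,yaw):
    draw(c,im,k,rectw(x,y,yaw,.12,.056,.03),(0,0,255)); draw(c,im,k,rectw(x,y,yaw,.05,.012,.056),(0,255,0))
E
cat > chk.py <<'E'
from ov import *
B=[(.499,-.001,-2.3),(.481,-.115,-9.4),(.490,-.264,15.7)]; T=(.514,-.407,-6.1); 
a=np.radians(4.8); H=(.5065,.2175,4.8)
def wc(n):
    d=np.load(n+".npz"); return robot.camera_model("wrist"),d["R"],d["t"]
c=wc("w1"); im=cv2.imread("pics/w1.png")
print(px2w(c,[(245,158),(325,156.5)],.012).round(4))
out=[]
for n,c,roi in (("w1",wc("w1"),(165,120,405,270)),("w2",wc("w2"),(85,130,480,270)),("top0",cam("top"),(170,160,440,250))):
    im=cv2.imread(f"pics/{n}.png"); k=2 if n!="w1" else 2.5
    if n=="top0":k=2.9
    im=cv2.resize(im,None,fx=k,fy=k,interpolation=cv2.INTER_CUBIC)
    for b in B: box(c,im,k,*b)
    draw(c,im,k,rectw(*T,.18,.09,.018),(255,0,255)); draw(c,im,k,rectw(*T,.13,.066,.018),(255,0,255))
    draw(c,im,k,rectw(*H,.18,.24,.064),(0,255,255)); draw(c,im,k,rectw(*H,.17,.23,.064),(0,255,255))
    for s in (.052,-.052): draw(c,im,k,rectw(*H,.13,.066,.012,0,s),(0,0,255))
    x0,y0,x1,y1=[int(v*k) for v in roi]; out.append(im[y0:y1,x0:x1])
w=max(o.shape[1] for o in out)
o=np.vstack([cv2.copyMakeBorder(o,0,0,0,w-o.shape[1],0) for o in out]); print(o.shape)
s=min(800/o.shape[1],1); cv2.imwrite("pics/ov1a.png",out[0][:, :]); cv2.imwrite("pics/ov1b.png",np.vstack([cv2.copyMakeBorder(q,0,0,0,w-q.shape[1],0) for q in out[1:]]))
E
python3 chk.py
```

```text
[[0.4444 0.1625]
 [0.4339 0.266 ]]
(916, 790, 3)
```

View pics/ov1a.png

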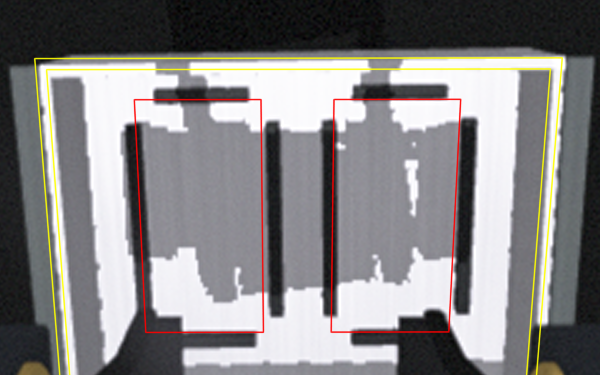

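View pics/ov1b.png

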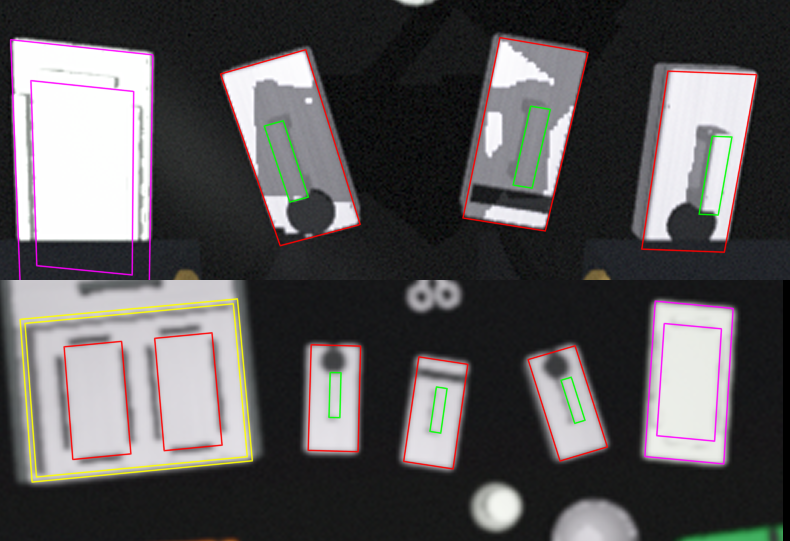

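The overlays fit the boxes, nests and tray to about 1–2 mm. The bar box is the grey one with the straight tag, so I'll grasp it first.

```bash
python3 -m jog '{"dp":[[-15,42,0],[-30,85,0],[-30,85,50],[-30,85,100],[-30,85,150],[-30,85,200],[-30,85,240],[-30,85,263],[-30,85,263],[-30,85,263]],"delta_rot":[[0,0,0.164],[0,0,0.164],[0,0,0.164],[0,0,0.164],[0,0,0.164],[0,0,0.164],[0,0,0.164],[0,0,0.164],[0,0,0.164],[0,0,0.164]],"gripper":[0,0,0,0,0,0,0,0,0,0]}' 30 && python3 -m jog '{"dp":[[0,0,0],[0,0,0],[0,0,0],[0,0,0],[0,0,0],[0,0,0]],"delta_rot":[[0,0,0],[0,0,0],[0,0,0],[0,0,0],[0,0,0],[0,0,0]],"gripper":[-1,-1,-1,-1,-1,-1]}' 30
```

```text
time: 3.9
position: [0.481, -0.1133, 0.0369]
tool_rot: [0.08, 0.997, 0.0, -0.0]
ft_force: [-0.8, -0.4, -0.2]
grip_width: 0.0435
grip_force: 0.0
time: 4.5
position: [0.4813, -0.1154, 0.037]
tool_rot: [0.082, 0.997, -0.0, 0.0]
ft_force: [0.3, 0.3, 3.8]
grip_width: 0.0113
grip_force: 30.0
```

```bash
python3 -m jog '{"dp":[[0,0,-25],[0,0,-60],[0,0,-100],[-11,-40,-100],[-24,-85,-100],[-37,-130,-100],[-49,-175,-100],[-62,-220,-100],[-73,-260,-100],[-79,-282,-100],[-79,-282,-100],[-79,-282,-100]],"delta_rot":[[0,0,0],[0,0,0],[0,0,0],[0,0,-0.058],[0,0,-0.058],[0,0,-0.058],[0,0,-0.058],[0,0,-0.058],[0,0,-0.058],[0,0,-0.058],[0,0,-0.058],[0,0,-0.058]],"gripper":[-1,-1,-1,-1,-1,-1,-1,-1,-1,-1,-1,-1]}' 30
python3 - <<'E'
from ov import *
c=cam("wrist"); im=robot.camera("wrist"); o=robot.get_obs(); print(o["position"].round(4),o["grip_width"], to_tool([.513,-.4065,.047]))
k=2; im=cv2.resize(im[:,:,::-1],None,fx=k,fy=k)
T=(.513,-.4065,-6.1)
draw(c,im,k,rectw(*T,.18,.09,.018),(255,0,255)); draw(c,im,k,rectw(*T,.13,.066,.018),(255,0,255))
draw(c,im,k,rectw(*o["position"][:2],-6.1,.12,.056,o["position"][2]-.007),(0,0,255))
cv2.imwrite("pics/w3.png",im[200:760,160:960])
E
```

```text
time: 5.7
position: [0.5122, -0.4057, 0.1351]
tool_rot: [0.053, 0.999, 0.002, -0.001]
ft_force: [-0.2, 1.3, -3.9]
grip_width: 0.0119
grip_force: 30.0
[ 0.5122 -0.4047  0.1353] 0.011787772818181191 [-1.2 -2.  88.2]
```

View pics/w3.png

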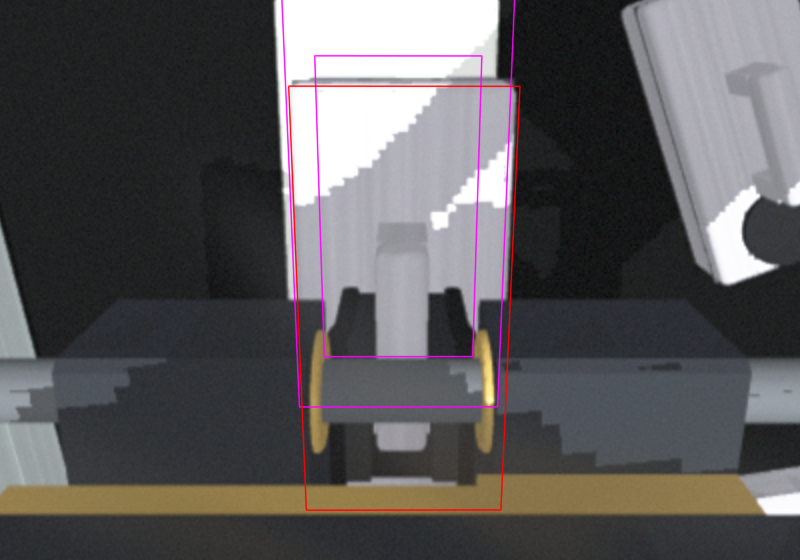

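The held box sits where the model puts it. The tray outline suggests its slab top is at z≈10 mm, which moves the tray estimate a few mm in −y, so I'll measure its edges numerically.

```bash
cat > tr.py <<'E'
from h import *
c=cam("wrist"); im=robot.camera("wrist"); o=robot.get_obs(); cv2.imwrite("pics/w4.png",im[:,:,::-1])
g=im.min(2)
for r in (85,95,105,115):
    xs=np.where(g[r,180:380]>90)[0]+180
    e=px2w(c,[(xs[0]-.5,r),(xs[-1]+.5,r)],.010); print(r,xs[0],xs[-1],e.round(4).tolist(),(np.linalg.norm(e[1]-e[0])).round(4))
a=np.radians(-6.1); n=np.array([-np.sin(a),np.cos(a)])
for r in (85,105):
    xs=np.where(g[r,180:380]>90)[0]+180; e=px2w(c,[(xs[0]-.5,r),(xs[-1]+.5,r)],.010); print("y at x=.514:",(((e@n).mean()-n[0]*.514)/n[1]).round(4), ((e@n)[1]-(e@n)[0]).round(4))
print(o["position"])
E
python3 tr.py
```

```text
Traceback (most recent call last):
  File "tr.py", line 6, in <module>
    e=px2w(c,[(xs[0]-.5,r),(xs[-1]+.5,r)],.010); print(r,xs[0],xs[-1],e.round(4).tolist(),(np.linalg.norm(e[1]-e[0])).round(4))
               ~~^^^
IndexError: index 0 is out of bounds for axis 0 with size 0
```

```bash
sed -i 's/(85,95,105,115)/(100,108,116,124)/; s/(85,105)/(100,108,116)/' tr.py
cat >> tr.py <<'E'
v=[int(np.where(g[50:140,x]>90)[0][0])+50 for x in (235,265,295,315)]; print(v, px2w(c,[(x,y-.5) for x,y in zip((235,265,295,315),v)],.010).round(4).tolist())
E
python3 tr.py
```

```text
100 216 327 [[0.4228, -0.4462], [0.4321, -0.3573]] 0.0893
108 216 327 [[0.4289, -0.4471], [0.4382, -0.3577]] 0.0899
116 216 327 [[0.435, -0.4481], [0.4444, -0.3582]] 0.0904
124 216 326 [[0.4412, -0.449], [0.4505, -0.3594]] 0.0901
y at x=.514: -0.411 0.0893
y at x=.514: -0.411 0.0899
y at x=.514: -0.4111 0.0904
[ 0.51282816 -0.40432983  0.13587304]
[96, 96, 96, 97] [[0.4211, -0.4303], [0.4235, -0.4066], [0.426, -0.3828], [0.4284, -0.3671]]
```

Run:
```python
from h import *
P=[]
for i in range(4): P.append(np.r_[robot.get_obs()["position"],robot.get_obs()["tool_rot"]]); robot.camera("wrist")
P=np.array(P); print(P.round(4)); print(to_tool([.5135,-.411,.047]))
```

```text
[[ 5.128e-01 -4.043e-01  1.359e-01  5.180e-02  9.987e-01  1.100e-03
  -9.000e-04]
 [ 5.131e-01 -4.045e-01  1.362e-01  5.170e-02  9.987e-01  8.000e-04
  -7.000e-04]
 [ 5.133e-01 -4.048e-01  1.364e-01  5.170e-02  9.987e-01  5.000e-04
  -4.000e-04]
 [ 5.134e-01 -4.051e-01  1.366e-01  5.170e-02  9.987e-01  3.000e-04
  -3.000e-04]]
[-0.6 -5.7 89.7]
```

```bash
python3 -m jog '{"dp":[[-1,-4.5,0],[-1,-4.5,30],[-1,-4.5,60],[-1,-4.5,75],[-1,-4.5,83],[-1,-4.5,87],[-1,-4.5,89],[-1,-4.5,90],[-1,-4.5,90],[-1,-4.5,90]],"delta_rot":[[0,0,0],[0,0,0],[0,0,0],[0,0,0],[0,0,0],[0,0,0],[0,0,0],[0,0,0],[0,0,0],[0,0,0]],"gripper":[-1,-1,-1,-1,-1,-1,-1,-1,-1,-1]}' 30
```

```text
time: 7.05
position: [0.5143, -0.4113, 0.0474]
tool_rot: [0.052, 0.999, -0.001, 0.0]
ft_force: [-0.3, 0.9, -3.7]
grip_width: 0.0118
grip_force: 30.0
```

```bash
python3 -m jog '{"dp":[[0,0,1],[0,0,1],[0,0,1]],"delta_rot":[[0,0,0],[0,0,0],[0,0,0]],"gripper":[-1,-1,-1]}' 30; python3 -m jog '{"dp":[[0,0,0],[0,0,0],[0,0,0],[0,0,0],[0,0,-50],[0,0,-100],[0,0,-100],[0,0,-100]],"delta_rot":[[0,0,0],[0,0,0],[0,0,0],[0,0,0],[0,0,0],[0,0,0],[0,0,0],[0,0,0]],"gripper":[0,0,0,0,0,0,0,0]}'
python3 - <<'E'
from ov import *
c=cam("wrist"); im=robot.camera("wrist"); o=robot.get_obs(); print(o["position"].round(4),to_tool([.490,-.264,.036]),R.from_quat(o["tool_rot"]).as_euler("xyz",degrees=True))
k=2; im=cv2.resize(im[:,:,::-1],None,fx=k,fy=k)
T=(.5135,-.411,-6.1)
draw(c,im,k,rectw(*T,.18,.09,.010),(255,0,255)); draw(c,im,k,rectw(*T,.12,.056,.040),(0,0,255))
cv2.imwrite("pics/w5.png",im[160:640,160:960])
E
```

```text
time: 7.35
position: [0.5143, -0.4113, 0.047]
tool_rot: [0.052, 0.999, -0.001, 0.001]
ft_force: [-0.4, 1.3, 5.8]
grip_width: 0.0116
grip_force: 30.0
time: 8.15
position: [0.5146, -0.4117, 0.1473]
tool_rot: [0.052, 0.999, -0.001, 0.001]
ft_force: [0.5, 0.7, -0.4]
grip_width: 0.0435
grip_force: 0.0
[ 0.5137 -0.4107  0.1455] [ 38.9 143.4 109.6] [ 1.79993839e+02 -7.95582249e-03  1.73995760e+02]
```

View pics/w5.png

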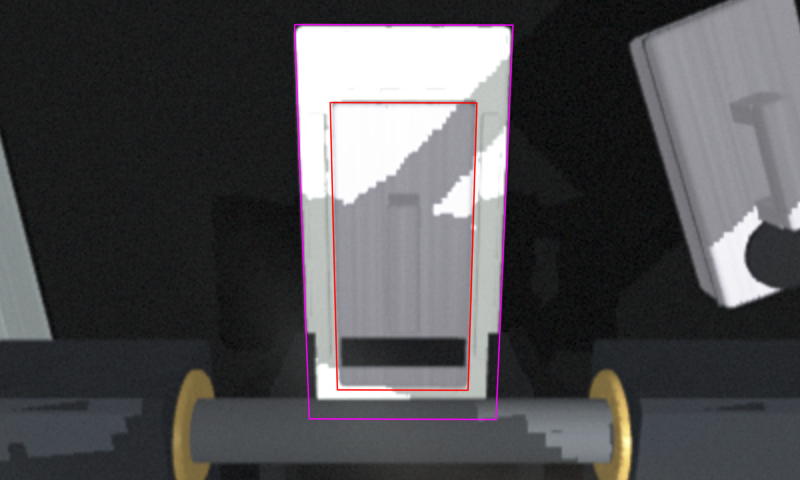

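The bar box sits in the tray nest and matches the predicted outline. Next is the round box at (.490, −.264).

```bash
python3 -m jog '{"dp":[[13,45,0],[26,90,0],[36,130,0],[39,143,0],[39,143,30],[39,143,70],[39,143,100],[39,143,110],[39,143,110],[39,143,110]],"delta_rot":[[0,0,-0.1],[0,0,-0.2],[0,0,-0.3],[0,0,-0.379],[0,0,-0.379],[0,0,-0.379],[0,0,-0.379],[0,0,-0.379],[0,0,-0.379],[0,0,-0.379]],"gripper":[0,0,0,0,0,0,0,0,0,0]}' 30 && python3 -m jog '{"dp":[[0,0,0],[0,0,0],[0,0,0],[0,0,0],[0,0,0],[0,0,0],[0,0,-40],[0,0,-80],[0,0,-115],[0,0,-115],[0,0,-115]],"delta_rot":[[0,0,0],[0,0,0],[0,0,0],[0,0,0],[0,0,0],[0,0,0],[0,0,0],[0,0,0],[0,0,0],[0,0,0],[0,0,0]],"gripper":[-1,-1,-1,-1,-1,-1,-1,-1,-1,-1,-1]}' 30
python3 - <<'E'
from h import *
a=np.radians(4.8);Rh=np.array([[np.cos(a),-np.sin(a)],[np.sin(a),np.cos(a)]])
for s in (.052,-.052):
    p=np.array([.5075,.218])+Rh@[0,s]; print(p, to_tool([*p,.15]))
E
```

```text
time: 9.2
position: [0.4902, -0.2648, 0.0357]
tool_rot: [-0.137, 0.991, -0.0, 0.0]
ft_force: [0.1, 0.3, 0.5]
grip_width: 0.0437
grip_force: 0.0
time: 10.3
position: [0.4898, -0.2644, 0.1506]
tool_rot: [-0.137, 0.991, -0.0, 0.0]
ft_force: [-0.4, 0.6, -3.4]
grip_width: 0.0117
grip_force: 30.0
[0.50314875 0.26981763] [-1.575e+02  5.106e+02  5.000e-01]
[0.51185125 0.16618237] [-137.8  408.5    0.5]
```

```bash
python3 -m jog '{"dp":[[-9,30,0],[-23,75,0],[-38,122,0],[-53,170,0],[-68,220,0],[-83,270,0],[-98,320,0],[-113,370,0],[-128,417,0],[-142,460,0],[-152,494,0],[-157,511,0]],"delta_rot":[[0,0,0.02],[0,0,0.04],[0,0,0.06],[0,0,0.08],[0,0,0.1],[0,0,0.12],[0,0,0.14],[0,0,0.16],[0,0,0.18],[0,0,0.191],[0,0,0.191],[0,0,0.191]],"gripper":[-1,-1,-1,-1,-1,-1,-1,-1,-1,-1,-1,-1]}' 30 && python3 -m jog '{"dp":[[0,0,0],[0,0,0],[0,0,0]],"delta_rot":[[0,0,0],[0,0,0],[0,0,0]],"gripper":[-1,-1,-1]}'
cat > hv.py <<'E'
from ov import *
import sys
c=cam("wrist"); im=robot.camera("wrist"); o=robot.get_obs(); print(o["position"].round(4),R.from_quat(o["tool_rot"]).as_euler("xyz",degrees=True).round(2))
k=2; im=cv2.resize(im[:,:,::-1],None,fx=k,fy=k,interpolation=cv2.INTER_CUBIC)
H=(.5075,.218,4.8)
draw(c,im,k,rectw(*H,.18,.24,.064),(0,255,255)); draw(c,im,k,rectw(*H,.17,.23,.064),(0,255,255))
for s in (.052,-.052): draw(c,im,k,rectw(*H,.13,.066,.012,0,s),(255,0,255))
if len(sys.argv)>2: draw(c,im,k,rectw(*o["position"][:2],4.8,.12,.056,o["position"][2]-.006),(0,0,255))
cv2.imwrite(sys.argv[1],im[100:700,160:960])
E
python3 hv.py pics/w6.png 1
```

```text
time: 11.5
position: [0.5007, 0.273, 0.1478]
tool_rot: [-0.043, 0.999, -0.0, -0.002]
ft_force: [0.9, -0.1, -2.3]
grip_width: 0.0118
grip_force: 30.0
time: 11.8
position: [0.5019, 0.2685, 0.1491]
tool_rot: [-0.041, 0.999, -0.001, -0.002]
ft_force: [-0.2, -0.7, -2.8]
grip_width: 0.0114
grip_force: 30.0
[0.5023 0.2684 0.1495] [-1.7995e+02 -1.4000e-01 -1.7532e+02]
```

View pics/w6.png

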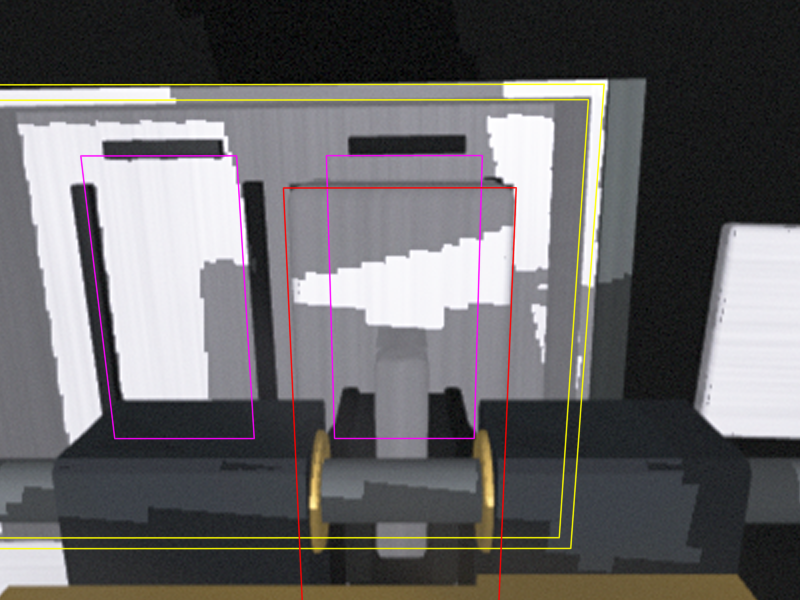

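The held box matches its model. The nest lips show that the hatch yaw is nearer 5.5° and its origin about (.508, .220), so I'll correct for that and lower.

```bash
python3 -m jog '{"dp":[[0,2,0],[0,2,35],[0,2,70],[0,2,90],[0,2,100],[0,2,105],[0,2,108],[0,2,110],[0,2,111],[0,2,111]],"delta_rot":[[0,0,-0.014],[0,0,-0.014],[0,0,-0.014],[0,0,-0.014],[0,0,-0.014],[0,0,-0.014],[0,0,-0.014],[0,0,-0.014],[0,0,-0.014],[0,0,-0.014]],"gripper":[-1,-1,-1,-1,-1,-1,-1,-1,-1,-1]}' 30
```

```text
time: 12.85
position: [0.5031, 0.272, 0.0402]
tool_rot: [-0.049, 0.999, 0.0, 0.001]
ft_force: [0.5, 0.0, -2.4]
grip_width: 0.0116
grip_force: 30.0
```

```bash
python3 -m jog '{"dp":[[0,0,1],[0,0,1],[0,0,1]],"delta_rot":[[0,0,0],[0,0,0],[0,0,0]],"gripper":[-1,-1,-1]}' 30; python3 -m jog '{"dp":[[0,0,0],[0,0,0],[0,0,0],[0,0,0],[0,0,-50],[0,0,-100],[0,0,-140],[0,0,-140]],"delta_rot":[[0,0,0],[0,0,0],[0,0,0],[0,0,0],[0,0,0],[0,0,0],[0,0,0],[0,0,0]],"gripper":[0,0,0,0,0,0,0,0]}'; python3 -c "
from h import *
print(to_tool([.499,-.001,.18]))"
```

```text
time: 13.15
position: [0.5031, 0.272, 0.0399]
tool_rot: [-0.049, 0.999, 0.0, 0.001]
ft_force: [-1.3, 0.1, 5.8]
grip_width: 0.0116
grip_force: 30.0
time: 13.95
position: [0.5067, 0.2732, 0.1844]
tool_rot: [-0.049, 0.999, 0.002, 0.006]
ft_force: [1.1, 0.2, 0.2]
grip_width: 0.0431
grip_force: 0.0
[  34.4 -272.1    3.3]
```

```bash
python3 -m jog '{"dp":[[5,-45,0],[11,-95,0],[17,-145,0],[23,-195,0],[28,-240,0],[31,-265,0],[31,-271,0],[31,-271,0],[31,-271,0],[31,-271,0]],"delta_rot":[[0,0,0],[0,0,0.05],[0,0,0.1],[0,0,0.138],[0,0,0.138],[0,0,0.138],[0,0,0.138],[0,0,0.138],[0,0,0.138],[0,0,0.138]],"gripper":[0,0,0,0,0,0,0,0,0,0]}' 30
python3 - <<'E'
from ov import *
c=cam("wrist"); im=robot.camera("wrist"); o=robot.get_obs(); print(o["position"].round(4))
k=2; im=cv2.resize(im[:,:,::-1],None,fx=k,fy=k,interpolation=cv2.INTER_CUBIC)
box(c,im,k,.499,-.001,-2.3)
cv2.imwrite("pics/w7.png",im[100:700,160:960])
E
```

```text
time: 14.95
position: [0.4978, 0.0005, 0.1783]
tool_rot: [0.019, 1.0, 0.0, -0.0]
ft_force: [0.3, 0.3, -0.6]
grip_width: 0.0435
grip_force: 0.0
[0.4979 0.0005 0.1784]
```

View pics/w7.png

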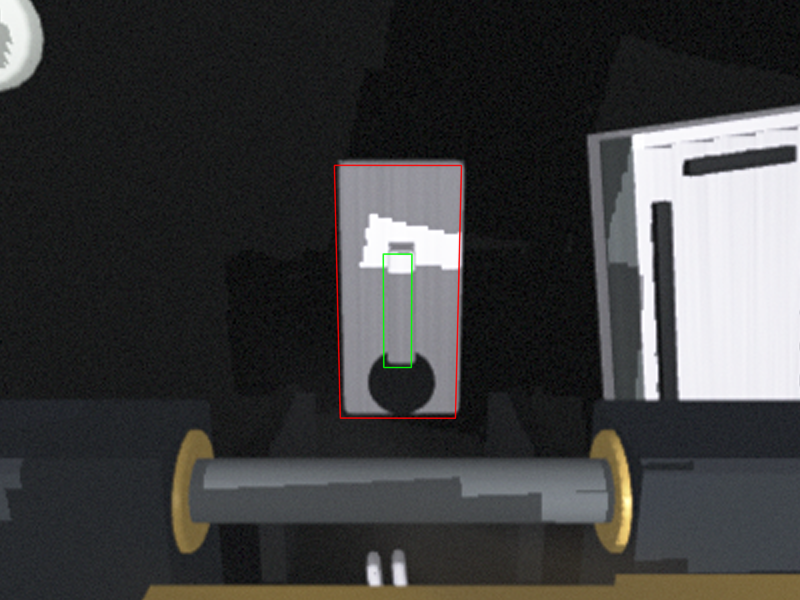

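The round box is 2 mm nearer than I assumed, at (.497, .000). Grasping it.

```bash
python3 -m jog '{"dp":[[1,0,45],[1,0,90],[1,0,125],[1,0,142],[1,0,142],[1,0,142]],"delta_rot":[[0,0,0],[0,0,0],[0,0,0],[0,0,0],[0,0,0],[0,0,0]],"gripper":[0,0,0,0,0,0]}' 30 && python3 -m jog '{"dp":[[0,0,0],[0,0,0],[0,0,0],[0,0,0],[0,0,0],[0,0,0],[0,0,-40],[0,0,-80],[0,0,-115],[0,0,-115],[0,0,-115],[0,0,-115]],"delta_rot":[[0,0,0],[0,0,0],[0,0,0],[0,0,0],[0,0,0],[0,0,0],[0,0,0],[0,0,0],[0,0,0],[0,0,0],[0,0,0],[0,0,0]],"gripper":[-1,-1,-1,-1,-1,-1,-1,-1,-1,-1,-1,-1]}' 30
python3 - <<'E'
from h import *
a=np.radians(5.5);p=np.array([.5078,.220])+.052*np.array([np.sin(a),-np.cos(a)]); o=robot.get_obs(); print(p,to_tool([*p,.151]),R.from_quat(o["tool_rot"]).as_euler("xyz",degrees=True))
E
```

```text
time: 15.6
position: [0.4973, -0.0002, 0.0367]
tool_rot: [0.02, 1.0, 0.0, -0.0]
ft_force: [-0.2, 0.8, 0.3]
grip_width: 0.0435
grip_force: 0.0
time: 16.8
position: [0.4953, -0.0006, 0.1498]
tool_rot: [0.02, 1.0, 0.0, -0.002]
ft_force: [0.5, 0.0, -4.6]
grip_width: 0.0114
grip_force: 30.0
[0.51278398 0.1682394 ] [-10.6 169.4  -1.1] [179.9590647   -0.25905234 177.65893587]
```

```bash
python3 -m jog '{"dp":[[-2,30,0],[-4,75,0],[-6,120,0],[-8,155,0],[-9,169,0],[-9,169,0],[-9,169,0],[-9,169,0],[-9,169,0],[-9,169,0],[-9,169,0]],"delta_rot":[[0,0,-0.05],[0,0,-0.1],[0,0,-0.137],[0,0,-0.137],[0,0,-0.137],[0,0,-0.137],[0,0,-0.137],[0,0,-0.137],[0,0,-0.137],[0,0,-0.137],[0,0,-0.137]],"gripper":[-1,-1,-1,-1,-1,-1,-1,-1,-1,-1,-1]}' 30
python3 - <<'E'
from h import *
print(to_tool([.5128,.1682,.041]),R.from_quat(robot.get_obs()["tool_rot"]).as_euler("xyz",degrees=True))
E
```

```text
time: 17.9
position: [0.5131, 0.1669, 0.1517]
tool_rot: [-0.047, 0.999, -0.0, 0.0]
ft_force: [0.8, -0.4, -3.9]
grip_width: 0.0115
grip_force: 30.0
[  0.2   1.3 110.7] [-1.79997355e+02  4.66851162e-03 -1.74558282e+02]
```

```bash
python3 -m jog '{"dp":[[0,0.7,0],[0,0.7,35],[0,0.7,70],[0,0.7,90],[0,0.7,100],[0,0.7,105],[0,0.7,108],[0,0.7,110],[0,0.7,111],[0,0.7,112],[0,0.7,112]],"delta_rot":[[0,0,0],[0,0,0],[0,0,0],[0,0,0],[0,0,0],[0,0,0],[0,0,0],[0,0,0],[0,0,0],[0,0,0],[0,0,0]],"gripper":[-1,-1,-1,-1,-1,-1,-1,-1,-1,-1,-1]}' 30
```

```text
time: 19.0
position: [0.5135, 0.1684, 0.0406]
tool_rot: [-0.048, 0.999, 0.0, 0.001]
ft_force: [-0.3, 0.8, 2.3]
grip_width: 0.0117
grip_force: 30.0
```

```bash
python3 -m jog '{"dp":[[0,0,0],[0,0,0],[0,0,0],[0,0,0],[0,0,-50],[0,0,-100],[0,0,-150],[-25,50,-200],[-50,50,-250],[-50,50,-260],[-50,50,-260],[-50,50,-260]],"delta_rot":[[0,0,0],[0,0,0],[0,0,0],[0,0,0],[0,0,0],[0,0,0],[0,0,0],[0,0,0],[0,0,0],[0,0,0],[0,0,0],[0,0,0]],"gripper":[0,0,0,0,0,0,0,-1,-1,-1,-1,-1]}' 30
cat > hv2.py <<'E'
from ov import *
c=cam("wrist"); im=robot.camera("wrist"); o=robot.get_obs(); print(o["position"].round(4))
k=2; im=cv2.resize(im[:,:,::-1],None,fx=k,fy=k,interpolation=cv2.INTER_CUBIC)
H=(.5078,.220,5.5); a=np.radians(5.5)
for s in (.052,-.052):
    draw(c,im,k,rectw(*H,.13,.066,.012,0,s),(255,0,255)); draw(c,im,k,rectw(*H,.12,.056,.034,0,s),(0,0,255))
for j,col in ((.185,(0,255,0)),(.165,(0,255,255))): draw(c,im,k,rectw(*H,.012,.09,.101,-.06+j,0),col)
cv2.imwrite("pics/w8.png",im[100:700,160:960])
E
python3 hv2.py
```

```text
time: 20.2
position: [0.5577, 0.2229, 0.2998]
tool_rot: [-0.048, 0.999, -0.0, 0.0]
ft_force: [-0.1, -0.5, -1.1]
grip_width: 0.0115
grip_force: 0.0
[0.5567 0.2225 0.2983]
```

View pics/w8.png

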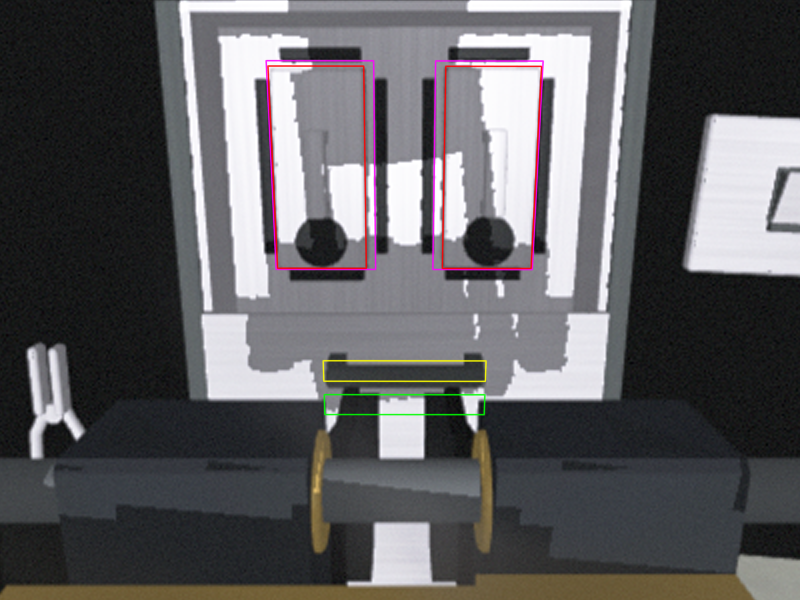

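Both round boxes are seated in their nests. The door handle bar is at joint ≈ .163, hatch x ≈ 104 mm. I'll lower the shut fingers behind the bar and push it towards the robot.

```bash
python3 -m jog '{"dp":[[-42,1,0],[-84,2,0],[-84,2,50],[-84,2,100],[-84,2,140],[-84,2,165],[-84,2,185],[-84,2,200],[-84,2,210],[-84,2,216],[-84,2,216],[-84,2,216]],"delta_rot":[[0,0,0],[0,0,0],[0,0,0],[0,0,0],[0,0,0],[0,0,0],[0,0,0],[0,0,0],[0,0,0],[0,0,0],[0,0,0],[0,0,0]],"gripper":[-1,-1,-1,-1,-1,-1,-1,-1,-1,-1,-1,-1]}' 30
```

```text
time: 21.45
position: [0.642, 0.233, 0.0844]
tool_rot: [-0.048, 0.999, 0.0, 0.001]
ft_force: [0.4, -0.9, 0.4]
grip_width: 0.0003
grip_force: 0.0
```

```bash
python3 -m jog '{"dp":[[10,0,0],[25,0,0],[45,0,0],[65,0,0],[85,0,0],[105,0,0],[125,0,0],[140,0,0],[152,0,0],[160,0,0],[165,0,0],[165,0,0]],"delta_rot":[[0,0,0],[0,0,0],[0,0,0],[0,0,0],[0,0,0],[0,0,0],[0,0,0],[0,0,0],[0,0,0],[0,0,0],[0,0,0],[0,0,0]],"gripper":[-1,-1,-1,-1,-1,-1,-1,-1,-1,-1,-1,-1]}' 30;  python3 -m jog '{"dp":[[3,0,0],[6,0,0],[9,0,0],[12,0,0],[12,0,0]],"delta_rot":[[0,0,0],[0,0,0],[0,0,0],[0,0,0],[0,0,0]],"gripper":[-1,-1,-1,-1,-1]}'
```

```text
time: 22.65
position: [0.4764, 0.2172, 0.0838]
tool_rot: [-0.048, 0.999, 0.0, -0.0]
ft_force: [0.8, -0.0, -0.2]
grip_width: 0.0007
grip_force: 0.0
time: 23.15
position: [0.465, 0.216, 0.0836]
tool_rot: [-0.048, 0.999, 0.0, 0.0]
ft_force: [2.3, 1.6, 0.8]
grip_width: 0.0005
grip_force: 0.9
```

```bash
for i in 1; do python3 -m jog '{"dp":[[1,0,0],[2,0,0],[3,0,0],[4,0,0],[4,0,0]],"delta_rot":[[0,0,0],[0,0,0],[0,0,0],[0,0,0],[0,0,0]],"gripper":[-1,-1,-1,-1,-1]}'; done
```

```text
time: 23.65
position: [0.4649, 0.216, 0.0837]
tool_rot: [-0.048, 0.999, 0.0, 0.004]
ft_force: [8.5, 1.4, -3.3]
grip_width: 0.0004
grip_force: 3.9
```

Run:
```python
from ov import *
im=robot.camera("top"); c=cam("top"); g=im.max(2).astype(int)
# dark bar profile along hatch x at handle-end columns (clear of the gripper)
a=np.radians(5.5); ex=np.array([np.cos(a),np.sin(a)]); ey=np.array([-np.sin(a),np.cos(a)])
for y in (-.09,.09):
    xs=np.arange(-.12,.13,.006)
    p=np.array([.5078,.22])+xs[:,None]*ex+y*ey
    u=np.round(w2px(c,np.c_[p,np.full(len(p),.071)])).astype(int); print(y,[(int(x*1000),int(g[v[1],v[0]])) for x,v in zip(xs,u)])
```

```text
-0.09 [(-120, 25), (-113, 22), (-107, 25), (-101, 30), (-95, 56), (-89, 170), (-83, 225), (-77, 224), (-71, 215), (-65, 147), (-59, 149), (-53, 155), (-47, 156), (-41, 157), (-35, 143), (-29, 154), (-23, 156), (-17, 157), (-11, 156), (-5, 158), (0, 172), (6, 201), (12, 216), (18, 222), (24, 223), (30, 221), (36, 221), (42, 219), (48, 219), (54, 218), (60, 218), (66, 216), (72, 215), (78, 215), (84, 217), (90, 218), (96, 216), (102, 214), (108, 213), (114, 215), (120, 214), (126, 212)]
0.09 [(-120, 77), (-113, 81), (-107, 81), (-101, 80), (-95, 80), (-89, 79), (-83, 79), (-77, 79), (-71, 79), (-65, 75), (-59, 65), (-53, 86), (-47, 92), (-41, 98), (-35, 109), (-29, 118), (-23, 124), (-17, 128), (-11, 133), (-5, 141), (0, 146), (6, 152), (12, 147), (18, 137), (24, 131), (30, 127), (36, 123), (42, 116), (48, 111), (54, 141), (60, 202), (66, 209), (72, 208), (78, 208), (84, 211), (90, 213), (96, 210), (102, 211), (108, 211), (114, 210), (120, 209), (126, 208)]
```

The force rose to 8.5 N with no further motion, right where the bar should be at shut. I'll back off and check the handle position from images.

```bash
python3 -m jog '{"dp":[[-8,0,0],[-14,0,0],[-14,0,-50],[-14,0,-100],[-14,0,-150],[-14,0,-200],[-14,0,-220],[-14,0,-220],[-14,0,-220]],"delta_rot":[[0,0,0],[0,0,0],[0,0,0],[0,0,0],[0,0,0],[0,0,0],[0,0,0],[0,0,0],[0,0,0]],"gripper":[-1,-1,-1,-1,-1,-1,-1,-1,-1]}'
python3 - <<'E'
from ov import *
c=cam("wrist"); im=robot.camera("wrist"); g=im.max(2).astype(int)
a=np.radians(5.5); ex=np.array([np.cos(a),np.sin(a)]); ey=np.array([-np.sin(a),np.cos(a)])
xs=np.arange(-.1,-.02,.003)
for y in (-.02,0,.02):
    p=np.array([.5078,.22])+xs[:,None]*ex+y*ey
    u=np.round(w2px(c,np.c_[p,np.full(len(p),.101)])).astype(int); print(y,[(int(round(x*1000)),int(g[v[1],v[0]])) for x,v in zip(xs,u)])
print(robot.search_frame("hatch_door","wrist"), w2px(c,rectw(.5078,.22,5.5,.18,.24,.071)).round())
# tray box check from top camera
im=robot.camera("top"); print([r for r in rects(cam("top"),im,.04) if r[1]<-380 and r[1]>-440])
E
```

```text
time: 24.6
position: [0.4737, 0.2166, 0.3027]
tool_rot: [-0.048, 0.999, -0.0, -0.001]
ft_force: [-0.3, -0.4, -0.3]
grip_width: 0.0001
grip_force: 0.0
-0.02 [(-100, 21), (-97, 13), (-94, 38), (-91, 133), (-88, 146), (-85, 251), (-82, 249), (-79, 246), (-76, 247), (-73, 248), (-70, 249), (-67, 210), (-64, 102), (-61, 121), (-58, 115), (-55, 132), (-52, 249), (-49, 215), (-46, 148), (-43, 149), (-40, 143), (-37, 148), (-34, 149), (-31, 150), (-28, 153), (-25, 149), (-22, 148)]
0 [(-100, 20), (-97, 6), (-94, 36), (-91, 136), (-88, 196), (-85, 250), (-82, 250), (-79, 247), (-76, 249), (-73, 248), (-70, 250), (-67, 214), (-64, 102), (-61, 118), (-58, 111), (-55, 128), (-52, 248), (-49, 249), (-46, 180), (-43, 150), (-40, 144), (-37, 147), (-34, 149), (-31, 146), (-28, 148), (-25, 146), (-22, 145)]
0.02 [(-100, 21), (-97, 17), (-94, 44), (-91, 217), (-88, 250), (-85, 250), (-82, 250), (-79, 247), (-76, 250), (-73, 249), (-70, 251), (-67, 205), (-64, 103), (-61, 117), (-58, 108), (-55, 127), (-52, 248), (-49, 224), (-46, 148), (-43, 147), (-40, 142), (-37, 148), (-34, 149), (-31, 148), (-28, 143), (-25, 150), (-22, 147)]
[{'rect': [173.8, 128.2, 387.7, 249.9], 'score': 0.59}] [[173. 132.]
 [184. 279.]
 [376. 279.]
 [387. 132.]]
[(510, -400, 182, 96, -6.1, (407, 195))]
```

The handle bar spans hatch x −66 to −54 mm, centred at −60 mm, so the door is fully shut. Handing in.

```bash
python3 -c "
from rig import robot
print(robot.hand_in())"
```

```text
the job is handed in; nothing more can be done
None
```

The job is handed in, with no verdict returned: both round-tag boxes are in the hatch nests with the door shut, the bar-tag box is in the return tray nest, and I moved none of the other things on the counter.

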